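# Latch the spares rack before sailing

### The job

Two low stowage racks stand on the bench and one has its gate ajar. Raise that gate's latch bar by its upright tab, swing the gate shut so that the bar passes over the lip of the catch, and let the bar drop fully down behind the lip, so that the gate is held shut. Leave the blue filter wrench lying on the bench where it is.

Things in the scene. Friction and masses are not known exactly. Their poses are not given: they have to be found in the camera images.
- tab_grip (a point): Grip point of the dark steel tab (12 mm thick along x, 30 wide along y, round top 22 above) on the latch bar of the gate ajar; 135 above the bench, 30 above the bar's top edge, higher than all near it. Axes, bar down: z up; y level along the gate to its hinge; x level, square to it, into the rack. From here the bar's pivot is 150 along +y, 40 down; the gate's hinge line 170 along +y, 12 along +x.
- rack_gate (a joint): Angle of that gate, rad: 0 shut at its stop, growing as it swings towards the robot, to 1.2; starts 0.4 to 0.95. Seen from above it turns anticlockwise to shut. Light friction, no spring: stays where left. 190 mm long, 99 mm high. A lowered bar is stopped by the catch's lip at about 0.13; behind the lip the gate rattles from 0 to about 0.05.
- latch_bar (a joint): Angle of the bar about its pivot on the gate, rad: 0 down (level, on its pin), growing as the free end rises, to 0.6; the tab leans with it towards the hinge. Bar 235 x 20 x 8 mm, falls by its own weight (2 N at the tab), ends 70 mm beyond the tab. The lip is 17 mm above its lower edge: it clears above 0.09 (14 mm lift at the tab); 30 mm lift (0.2) is ample.
- wrench_ring (a point): Centre of the ring of the loose blue plastic filter wrench lying flat on the bench between robot and racks: ring 112 mm across, 12 mm thick, handle reaching 175 mm from here along -x. Not to be moved.

How it is judged:
By the outcome, as a careful person would: the job done as asked, in the order asked, and still so for the second after the job is handed in, with the robot touching nothing.
It also fails if it takes over 35 s, if anything falls off the work surface, if the arm or the gripper's body presses on something with over 40 N, if the wrist force passes 120 N, or if a joint passes its speed limit or range.

### The arm

A 6-joint arm with a two-finger parallel gripper is mounted at the origin on the work surface. World frame = base frame: x ahead of the robot, y to its left, z up, the work surface at z = 0. Lengths are in mm, angles in rad, forces in N, time in s.
With the tool pointing down it reaches from about 325 to 850 mm from the base axis. Payload 4.4 kg.
Tool frame: the origin (TCP) lies at the very end of the fingers, on their centre line; the grasp point (between the pads) lies robot.tcp_to_grasp behind it (robot.tcp_to_grasp is the distance from the TCP to the grasp point, in mm); y points along the fingers, x is the direction in which the jaws open and shut, and the axes are right-handed (so a half turn about y gives the same grasp; the last joint's range is limited). The gripper opens to 94 mm and grips with 3 to 60 N. Pads are 16 mm wide; open, the fingers measure 119 mm over their backs; the gripper's body (75 mm by 177 mm) begins 78 mm behind the grasp point.
Start: joints at [-1.321, 0.207, 1.542, -0, 1.393, -0.15], TCP at [223.798, -529.662, 205.447] pointing down, gripper open.
Joint ranges: [-2.73, 2.73], [-0.86, 2.22], [0.23, 2.46], [-1.11, 4.25], [0.08, 2.63], [-2.82, 2.82]. Speed limits (rad/s): [2.79, 2.79, 3.14, 3.14, 3.14, 3.14].

### API

Orientations are given as a unit quaternion [w, x, y, z].
In Python, from workcell import robot, vision, finish_job gives the robot as it stands.
- The arm moves only by the tool drive_tool, never from a script. Its argument "motion" is text: rows parted by semicolons, each of 6 numbers parted by spaces: the shift along the tool's x, y, z in mm, then the turn, a rotation vector about the tool's x, y, z in rad. A call has exactly 8 rows; each row is the pose to reach, as a shift and turn from the pose measured when the call began, along the tool's axes at that moment; what a row does not reach only later rows make up. A row lasts 1/12 s, in which the tool goes at most 41.7 mm and 7.16 degrees, less where a joint would pass 70% of its speed; a pose out of reach is approached as far as the arm can. A call with a gripper value outside its range is refused whole. "claw" is the closure, from -1 (fully open) to 1 (shut), so that 0 is half open, set as the call begins (left out, the last holds). The fingers move at their own pace and stop on an object; the grip force is fixed at half the most. Time passes only in rows, so rows that repeat a pose let the fingers close, or fill a call up. It gives the time, the measured TCP pose, the force and the opening at its end, in the units of the state.
- robot.observe(): the state, without advancing time (a new reading comes with each control period).
- vision.capture(name): name is "scene" or "top" or "wrist"; returns the picture (480x640x3 uint8, blue, green, red); there is no depth.
- vision.get_calibration(name): a dict with "camera_matrix" (3x3 intrinsics, pixels), "extrinsics" (4x4, takes a point from camera to world coordinates); the wrist camera has in their place "hand_eye" (4x4, takes a point from camera to tool coordinates, whose origin is the TCP and whose axes are the tool frame's). Camera axes: x right, y down, z forward; pixel columns grow to the right and rows downward; lengths in mm; the calibration is good to about 2 mm. A picture is of the moment at which its call begins: read the wrist's pose just before it. get_calibration takes no time and is no camera call.
- finish_job(): hands the job in, once; it reports no verdict.
The state is a dict: "time": time; "qpos": joint angles; "qd": joint speeds; "joint_torque": joint torques, N m; "position": TCP position; "tool_rot": TCP orientation; "wrist_force": force on the tool from outside, world axes, zero at the start; "ft_torque": the same for the moment, N m; "grip_width": finger opening in mm.
Only numpy, scipy, OpenCV 4.12 (cv2) and the standard library are available. Lean on these libraries where they do the work, as an engineer would, in place of code of your own. Each camera call takes 0.05 s, during which the arm holds its last target. There are 200 camera calls.

## Working session

There is one attempt and no reset: what is moved stays moved. The work goes in short steps, Python scripts to look and compute and a tool call to move; the robot and the scene stay as the last step left them, time stands still between calls to the robot, and variables do not carry over. Pictures are saved under pics/ and viewed, about 8 in all and at most 12, crops included, and the job is handed in when it is done.

Besides the shell and the picture viewer there is one more tool, called after "Emit:" as name(argument=value, ...) on one line, values as JSON. drive_tool: Moves the arm, as the interface text tells. Its arguments: {"type":"object","properties":{"motion":{"type":"string"},"claw":{"type":"number"}},"required":["motion"]}

```bash
mkdir -p pics; python3 - <<'E'
from workcell import robot, vision
import cv2, numpy as np
np.set_printoptions(precision=4,suppress=True)
print(robot.observe(), robot.tcp_to_grasp)
for n in ["scene","top"]:
    cv2.imwrite(f"pics/{n}0.png",vision.capture(n)); c=vision.get_calibration(n); print(n,c)
print(vision.get_calibration("wrist"))
E
```

```text
{'time': 0.0, 'qpos': array([-1.3215,  0.2074,  1.5429, -0.    ,  1.3935, -0.1505]), 'qd': array([-0.0014, -0.0017,  0.0008, -0.0003,  0.0007,  0.0009]), 'joint_torque': array([ -0.0004, -37.0882, -28.1418,   0.0697,   0.0363,  -0.0002]), 'position': array([ 223.6195, -528.8901,  204.3229]), 'tool_rot': array([ 0.5899, -0.5888,  0.3913, -0.3902]), 'wrist_force': array([-0.5057, -0.1497, -0.0208]), 'ft_torque': array([ 0.0033,  0.0272, -0.0265]), 'grip_width': 93.61553976022104} 18.8
scene {'camera_matrix': array([[503.8827,   0.    , 321.788 ],
       [  0.    , 503.8827, 243.4367],
       [  0.    ,   0.    ,   1.    ]]), 'extrinsics': array([[  -0.437 ,    0.6381,   -0.6339, 1053.1332],
       [   0.8994,    0.3157,   -0.3023,  250.6343],
       [   0.0072,   -0.7023,   -0.7119,  730.8667],
       [   0.    ,    0.    ,    0.    ,    1.    ]])}
top {'camera_matrix': array([[549.6381,   0.    , 324.7923],
       [  0.    , 549.6381, 238.123 ],
       [  0.    ,   0.    ,   1.    ]]), 'extrinsics': array([[  -0.0143,   -0.9828,    0.1841,  339.6605],
       [  -0.9998,    0.0166,    0.0111,    6.2637],
       [  -0.014 ,   -0.1839,   -0.9828, 1045.1623],
       [   0.    ,    0.    ,    0.    ,    1.    ]])}
{'camera_matrix': array([[429.5467,   0.    , 330.3134],
       [  0.    , 429.5467, 230.609 ],
       [  0.    ,   0.    ,   1.    ]]), 'hand_eye': array([[   1.    ,   -0.0003,   -0.0005,    1.1221],
       [   0.0004,   -0.2647,    0.9643, -179.3274],
       [  -0.0004,   -0.9643,   -0.2647,   76.058 ],
       [   0.    ,    0.    ,    0.    ,    1.    ]])}
```

View pics/scene0.png

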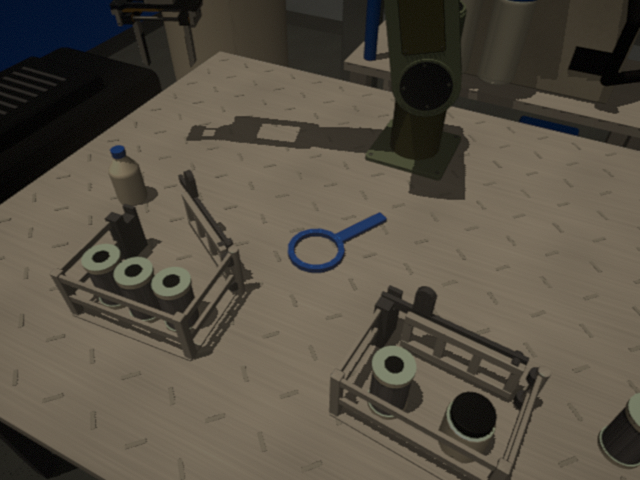

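View pics/top0.png

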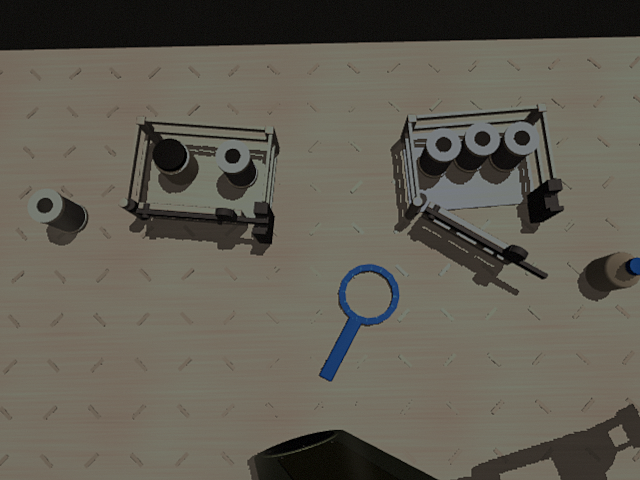

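Top view: the ajar gate is on the right-hand rack (robot's right), with its hinge near (420,203), tab near (515,253), bar tip near (547,275) and catch near (545,200). The wrench ring is at (368,294). In the scene view the tab is near (187,182). I'll enlarge both views to pick the tab accurately.

```bash
python3 - <<'E'
import cv2, numpy as np
a=cv2.imread("pics/top0.png")[170:300,400:600]; b=cv2.imread("pics/scene0.png")[150:280,90:290]
f=lambda i:cv2.convertScaleAbs(cv2.resize(i,None,fx=4,fy=4,interpolation=cv2.INTER_CUBIC)[:, :],alpha=2.2)
cv2.imwrite("pics/c1.png",f(a));cv2.imwrite("pics/c2.png",f(b))
E
```

```text
(no output)
```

View pics/c1.png

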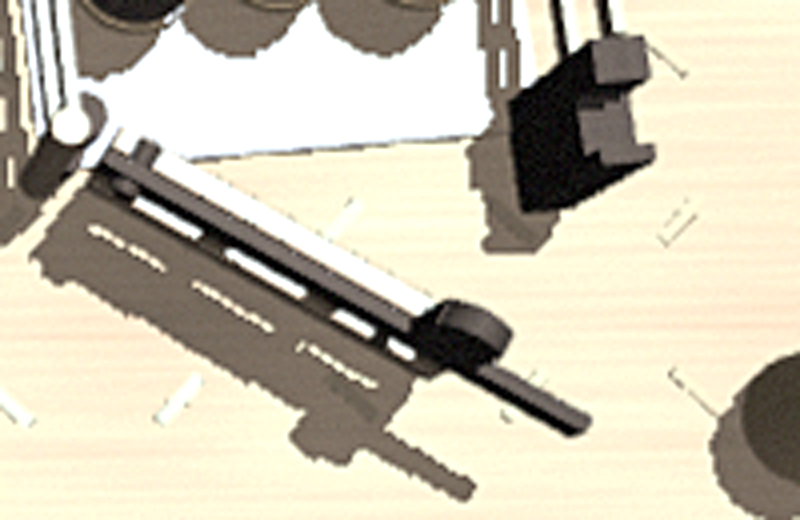

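View pics/c2.png

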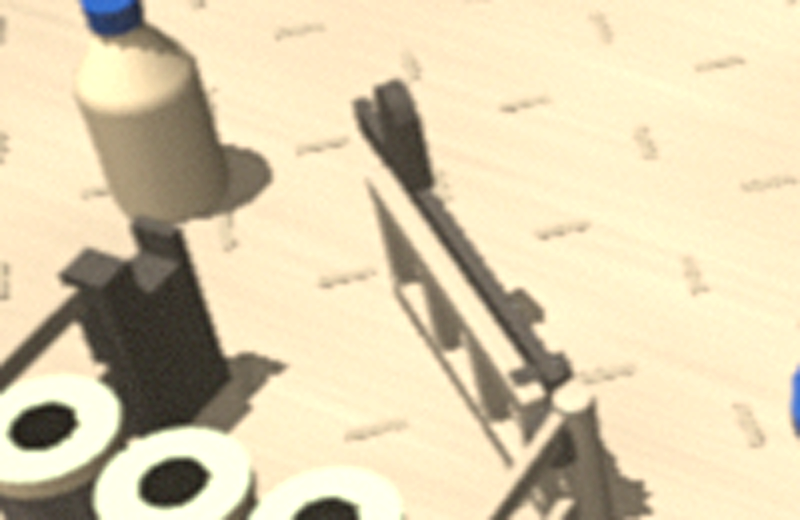

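Crops: the tab's round top is at crop (480,322), which is top pixel (520,250.5). In the scene view it is at crop (395,90), which is pixel (188.7,172.5). The bar's top edge runs from about (115,165) to (583,420) in the top crop, and the hinge post's top is at (73,125).

```bash
cat > h.py <<'E'
import numpy as np
from workcell import vision
np.set_printoptions(precision=3,suppress=True)
def ray(n,u,v):
    c=vision.get_calibration(n);E=np.array(c["extrinsics"])
    return E[:3,3],E[:3,:3]@np.linalg.inv(c["camera_matrix"])@[u,v,1]
def plane(n,u,v,z):
    o,d=ray(n,u,v); return o+d*(z-o[2])/d[2]
def tri(p,q):
    o1,d1=ray("top",*p);o2,d2=ray("scene",*q)
    s=np.linalg.lstsq(np.c_[d1,-d2],o2-o1,rcond=None)[0]
    a,b=o1+s[0]*d1,o2+s[1]*d2; return (a+b)/2,np.linalg.norm(a-b)
T=lambda x,y:(400+x/4,170+y/4)
S=lambda x,y:(90+x/4,150+y/4)
E
python3 - <<'E'
from h import *
print("tabtop",tri(T(480,322),S(395,90)), plane("top",*T(480,322),157),plane("scene",*S(395,90),157))
print("post",tri(T(73,125),S(573,395)))
a,b=plane("top",*T(115,165),105),plane("top",*T(583,420),105)
print("bar",a,b,np.linalg.norm(a-b),np.arctan2(*(b-a)[:2][::-1]))
print("bartip",tri(T(583,420),S(362,103)))
print("catch tall",tri(T(622,45),S(155,225)),tri(T(622,45),S(95,265)))
print("lip",tri(T(637,155),S(95,265)),tri(T(637,155),S(155,225)))
print("lip2 notch",plane("top",*T(605,125),105))
print("otherrack gate ends, z=105:",plane("top",135,210,105),plane("top",265,222,105))
E
```

```text
tabtop (array([ 480.201, -301.668,  151.642]), np.float64(3.3648729837530946)) [ 480.18  -301.411  157.   ] [ 485.362 -294.617  157.   ]
post (array([ 577.491, -146.377,  107.726]), np.float64(3.382812312339537))
bar [ 560.614 -165.908  105.   ] [ 445.309 -359.85   105.   ] 225.62996535863664 -2.107187430254924
bartip (array([ 444.932, -359.97 ,   99.623]), np.float64(4.096507156608784))
catch tall (array([ 594.371, -365.283,  137.512]), np.float64(25.734340631819496)) (array([ 607.128, -385.538,  111.471]), np.float64(6.81543884874063))
lip (array([ 574.19 , -416.446,   68.058]), np.float64(15.204004922552738)) (array([ 561.623, -394.578,   96.156]), np.float64(5.606047446237468))
lip2 notch [ 574.824 -380.834  105.   ]
otherrack gate ends, z=105: [571.986 351.299 105.   ] [546.321 121.255 105.   ]
```

```bash
cat >> h.py <<'E'
from scipy.spatial.transform import Rotation as R
from workcell import robot
Y0=np.array([.511,.859,0]);X0=np.array([.859,-.511,0])
def cur():
    s=robot.observe();q=s["tool_rot"];return np.array(s["position"]),R.from_quat(np.r_[q[1:],q[0]])
def rel(p,Rt,name=""):
    p0,R0=cur();print(name,R0.inv().apply(p-p0),(R0.inv()*Rt).as_rotvec())
def down(x):  # tool x along x, y down
    x=x/np.linalg.norm(x);y=np.array([0,0,-1.]);return R.from_matrix(np.c_[x,y,np.cross(x,y)])
E
python3 - <<'E'
from h import *
p,r=cur();print(p);print(r.as_matrix())
rel(np.array([481,-300,235.]),down(X0),"+");rel(np.array([481,-300,235.]),down(-X0),"-")
print("bottle",tri((118,150),(634,266)),plane("top",634,266,100))
print("can right",tri((520,135),(101,257)))
a,b=plane("top",*T(190,160),5),plane("top",*T(475,137),5);print("base front",a,b,np.arctan2(*(b-a)[:2][::-1]))
a,b=plane("top",410,120,105),plane("top",545,108,105);print("back rail",a,b,np.arctan2(*(b-a)[:2][::-1]))
E
```

```text
[ 223.615 -528.964  204.443]
[[ 0.389 -0.     0.921]
 [-0.921  0.002  0.389]
 [-0.002 -1.     0.   ]]
+ [-110.791  -30.238  326.215] [-0.001 -0.634 -0.002]
- [-110.791  -30.238  326.215] [ 0.002  2.507 -0.001]
bottle (array([604.917, 345.066, 334.657]), np.float64(93.79626505124482)) [ 458.997 -514.061  100.   ]
can right (array([ 694.558, -332.088,  111.424]), np.float64(3.532471321398873))
base front [ 585.964 -220.579    5.   ] [ 594.974 -358.855    5.   ] -1.5057258267559614
back rail [ 730.593 -140.381  105.   ] [ 748.698 -385.174  105.   ] -1.496971522546665
```

Emit:
drive_tool(motion="-10 -4 30 0 -0.06 0; -22 -8 65 0 -0.13 0; -36 -12 105 0 -0.21 0; -50 -16 145 0 -0.29 0; -63 -20 185 0 -0.37 0; -76 -24 225 0 -0.45 0; -88 -27 260 0 -0.51 0; -98 -29 290 0 -0.57 0", claw=0)

```text
time: 0.77
position: [454.4, -323.4, 233.7]
tool_rot: [0.677, -0.675, 0.208, -0.207]
wrist_force: [0.1, -0.8, 0.0]
grip_width: 47.6
```

```bash
python3 - <<'E'
from h import *
rel(np.array([481,-300,225.]),down(X0),"hover")
E
```

```text
hover [ 8.928  8.8   34.27 ] [-0.002 -0.06  -0.002]
```

Emit:
drive_tool(motion="3 3 12 0 -0.02 0; 6 6 24 0 -0.04 0; 9 9 34 0 -0.06 0; 9 9 34 0 -0.06 0; 9 9 34 0 -0.06 0; 9 9 34 0 -0.06 0; 9 9 34 0 -0.06 0; 9 9 34 0 -0.06 0")

```text
time: 1.43
position: [480.3, -301.2, 225.0]
tool_rot: [0.682, -0.681, 0.188, -0.188]
wrist_force: [-0.2, -0.4, 0.7]
grip_width: 47.2
```

```bash
python3 - <<'E'
from h import *
import cv2
p,r=cur(); im=vision.capture("wrist"); c=vision.get_calibration("wrist")
print(p,r.as_matrix())
H=np.array(c["hand_eye"]);K=c["camera_matrix"]
def pix(P):
    q=H[:3,:3].T@(r.inv().apply(P-p)-H[:3,3]); u=K@q; return u[:2]/u[2]
t=np.array([481,-300,0.])
im=cv2.convertScaleAbs(im,alpha=1.8)
for P in [t+[0,0,157],t-70*Y0+[0,0,105],t+60*Y0+[0,0,105]]:
    u=pix(P);print(u);cv2.drawMarker(im,tuple(int(v) for v in u),(0,0,255),0,12,1)
cv2.imwrite("pics/w1.png",im)
rel(np.array([481,-300,225.]),down(X0),"err")
E
```

```text
[ 480.303 -301.249  225.01 ] [[ 0.859 -0.     0.513]
 [-0.513  0.002  0.859]
 [-0.001 -1.     0.002]]
[329.928 240.955]
[330.304 309.589]
[329.907 134.745]
err [-0.012 -0.023  1.257] [-0.002 -0.001 -0.001]
```

View pics/w1.png

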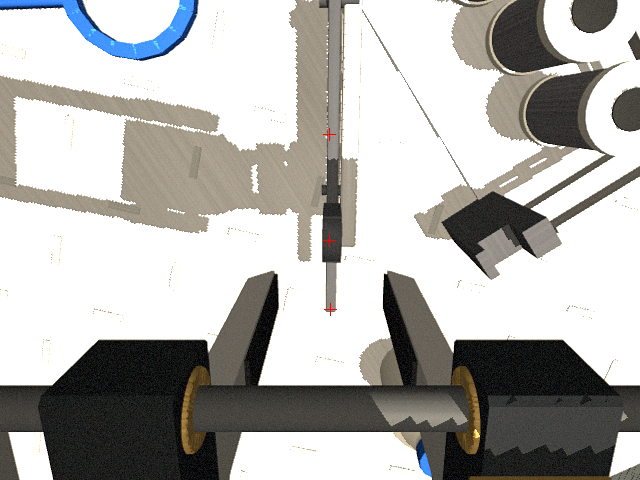

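The wrist view shows the tab centred between the fingers at about (332,237). The projected marks fall on the tab and on the bar tip, and the bar is turned by only about 0.02 rad. I'll descend and grip.

Emit:
drive_tool(motion="1 20 0 0 0.01 0; 1 45 1 0 0.02 0; 1 70 1 0 0.02 0; 1 90 1 0 0.02 0; 1 106 1 0 0.02 0; 1 106 1 0 0.02 0; 1 106 1 0 0.02 0; 1 106 1 0 0.02 0")

```text
time: 2.15
position: [482.4, -301.4, 120.3]
tool_rot: [0.68, -0.679, 0.195, -0.195]
wrist_force: [0.6, 0.2, 0.6]
grip_width: 47.2
```

Emit:
drive_tool(motion="0 0 0 0 0 0; 0 0 0 0 0 0; 0 0 0 0 0 0; 0 0 0 0 0 0; 0 0 0 0 0 0; 0 0 0 0 0 0; 0 0 0 0 0 0; 0 0 0 0 0 0", claw=1)

```text
time: 2.82
position: [482.1, -301.2, 120.5]
tool_rot: [0.68, -0.679, 0.194, -0.195]
wrist_force: [-1.3, 1.3, 2.7]
grip_width: 12.0
```

Emit:
drive_tool(motion="0 -4 0.7 -0.025 0 0; 0 -7.5 1.5 -0.05 0 0; 0 -11 2.4 -0.075 0 0; 0 -15 3.3 -0.1 0 0; 0 -18.5 4.4 -0.125 0 0; 0 -22 5.5 -0.15 0 0; 0 -29 8 -0.2 0 0; 0 -29 8 -0.2 0 0")

```text
time: 3.48
position: [486.4, -294.3, 150.1]
tool_rot: [-0.608, 0.745, -0.212, 0.173]
wrist_force: [-3.7, -2.1, -1.0]
grip_width: 12.1
```

```bash
python3 - <<'E'
from h import *
import cv2
p,r=cur();print(p,r.as_matrix(),robot.observe()["wrist_force"],robot.observe()["grip_width"])
M=r.as_matrix();x=M[:,0]*[1,1,0];x/=np.linalg.norm(x);y=np.cross([0,0,1],x)
P0=np.array([482.1,-301.2,0]);hinge=P0+170*y+12*x;yaw=np.arctan2(x[1],x[0]);print("hinge",hinge,"yaw",yaw,"to shut",-1.50+np.pi/2-yaw)
for a in [.1,.2,.3,.4,.5,.55,.6]:
    q=R.from_rotvec([0,0,a]);t=q.apply(p-hinge)+hinge
    rel(t,q*r,f"{a}")
cv2.imwrite("pics/s2.png",cv2.convertScaleAbs(cv2.resize(vision.capture("scene")[130:300,60:280],None,fx=3,fy=3,interpolation=2),alpha=2))
E
```

```text
[ 486.389 -294.271  150.097] [[ 0.85  -0.106  0.516]
 [-0.527 -0.171  0.833]
 [ 0.    -0.98  -0.201]] [-3.682 -2.064 -0.966] 12.057803881666622
hinge [ 581.88  -163.041    0.   ] yaw -0.5550029686033613 to shut 0.6257992953982578
0.1 [16.218  0.078 -0.382] [ 0.    -0.098 -0.02 ]
0.2 [32.394 -0.169  0.824] [ 0.    -0.196 -0.04 ]
0.3 [48.367 -0.739  3.606] [ 0.    -0.294 -0.06 ]
0.4 [63.976 -1.626  7.936] [ 0.    -0.392 -0.08 ]
0.5 [79.066 -2.821 13.771] [ 0.   -0.49 -0.1 ]
0.55 [86.368 -3.531 17.236] [ 0.    -0.539 -0.11 ]
0.6 [93.485 -4.313 21.053] [ 0.    -0.588 -0.12 ]
```

View pics/s2.png

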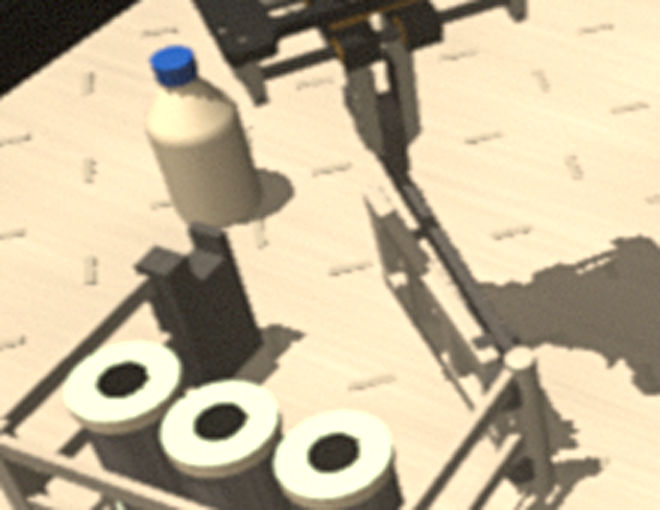

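The scene view shows the tab held in the fingers and the bar raised above the gate. Now I'll swing by 0.3.

Emit:
drive_tool(motion="5 0 0 0 -0.03 -0.006; 11 0 0 0 -0.067 -0.013; 16 0 0 0 -0.098 -0.02; 24 0 0 0 -0.147 -0.03; 32 0 1 0 -0.196 -0.04; 40 -0.4 2 0 -0.245 -0.05; 48.4 -0.7 3.6 0 -0.294 -0.06; 48.4 -0.7 3.6 0 -0.294 -0.06")

```text
time: 4.2
position: [529.6, -316.9, 148.7]
tool_rot: [-0.629, 0.767, -0.098, 0.081]
wrist_force: [-1.4, 1.0, -0.4]
grip_width: 11.8
```

```bash
python3 - <<'E'
from h import *
p,r=cur();print(p,robot.observe()["wrist_force"],robot.observe()["grip_width"])
hinge=np.array([581.9,-163,0]);x=r.as_matrix()[:,0];d=.626-(np.arctan2(x[1],x[0])+.555);print("gate left",d, np.hypot(*(p-hinge)[:2]))
# target: absolute plan
M0=R.from_matrix(down(np.array([np.cos(-.555),np.sin(-.555),0])).as_matrix())*R.from_rotvec([-.2,0,0]);p0=np.array([486.4,-294.3,150.1])
for a in [.35,.4,.45,.5,.54,.57,.6,.625]:
    q=R.from_rotvec([0,0,a]);rel(q.apply(p0-hinge)+hinge,q*M0,f"{a}")
E
```

```text
[ 529.612 -316.935  148.676] [-1.44   0.977 -0.41 ] 11.752530054538076
gate left 0.3260778317569588 162.57295144260763
0.35 [ 7.898 -1.361 -0.44 ] [-0.002 -0.049 -0.01 ]
0.4 [16.015 -1.36  -0.43 ] [-0.002 -0.098 -0.019]
0.45 [24.122 -1.439 -0.022] [-0.002 -0.147 -0.029]
0.5 [32.197 -1.598  0.783] [-0.002 -0.196 -0.039]
0.54 [38.622 -1.782  1.712] [-0.002 -0.235 -0.047]
0.57 [43.412 -1.952  2.573] [-0.002 -0.265 -0.053]
0.6 [48.175 -2.151  3.574] [-0.002 -0.294 -0.059]
0.625 [52.118 -2.339  4.516] [-0.002 -0.319 -0.064]
```

Emit:
drive_tool(motion="5 -1 0 0 -0.03 -0.006; 11 -1.4 0 0 -0.067 -0.013; 16 -1.4 0 0 -0.098 -0.02; 24 -1.5 0 0 -0.147 -0.03; 30 -1.6 0.5 0 -0.185 -0.037; 35 -1.7 1.2 0 -0.213 -0.043; 38.6 -1.8 1.7 0 -0.235 -0.047; 38.6 -1.8 1.7 0 -0.235 -0.047")

```text
time: 4.87
position: [567.0, -324.3, 148.9]
tool_rot: [-0.635, 0.773, -0.006, 0.005]
wrist_force: [-1.5, 0.0, -2.6]
grip_width: 11.9
```

```bash
python3 - <<'E'
from h import *
p,r=cur();print(p,robot.observe()["wrist_force"],robot.observe()["grip_width"])
hinge=np.array([581.9,-163,0]);x=r.as_matrix()[:,0];print("gate left",.626-(np.arctan2(x[1],x[0])+.555))
M0=R.from_matrix(down(np.array([np.cos(-.555),np.sin(-.555),0])).as_matrix())*R.from_rotvec([-.2,0,0]);p0=np.array([486.4,-294.3,150.1])
for a in [.57,.6,.625,.65]:
    q=R.from_rotvec([0,0,a]);rel(q.apply(p0-hinge)+hinge,q*M0,f"{a}")
import cv2
cv2.imwrite("pics/s3.png",cv2.convertScaleAbs(cv2.resize(vision.capture("scene")[130:300,60:280],None,fx=3,fy=3,interpolation=2),alpha=2))
E
```

```text
[ 567.043 -324.349  148.915] [-1.541  0.048 -2.595] 11.908194456926168
gate left 0.08703644450878045
0.57 [ 5.32  -1.04  -0.861] [-0.004 -0.03  -0.007]
0.6 [10.188 -1.017 -0.995] [-0.004 -0.06  -0.013]
0.625 [14.247 -1.019 -0.997] [-0.004 -0.084 -0.018]
0.65 [18.305 -1.041 -0.899] [-0.004 -0.109 -0.022]
```

View pics/s3.png

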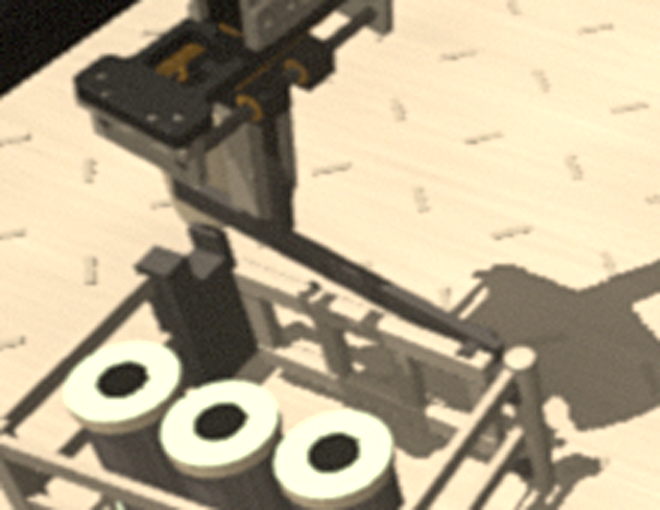

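The bar is raised and nearly over the catch at about (200,240). I'll creep toward the stop and watch the force.

Emit:
drive_tool(motion="2 0 0 0 -0.01 -0.002; 4 -0.5 -0.3 0 -0.021 -0.004; 6 -1 -0.6 0 -0.032 -0.007; 7.5 -1 -0.8 0 -0.042 -0.009; 9 -1 -1 0 -0.052 -0.011; 10 -1 -1 0 -0.058 -0.013; 10 -1 -1 0 -0.058 -0.013; 10 -1 -1 0 -0.058 -0.013")

```text
time: 5.58
position: [576.6, -324.6, 149.4]
tool_rot: [-0.635, 0.772, 0.017, -0.014]
wrist_force: [-1.0, 2.0, -6.7]
grip_width: 11.7
```

Emit:
drive_tool(motion="0.5 0 0 0 -0.003 0; 1 0 0 0 -0.006 0; 1.5 0 0 0 -0.009 -0.002; 2 0 0 0 -0.012 -0.002; 2.5 0 0 0 -0.015 -0.003; 3 0 0 0 -0.018 -0.004; 3 0 0 0 -0.018 -0.004; 3 0 0 0 -0.018 -0.004")

```text
time: 6.25
position: [579.1, -324.7, 149.3]
tool_rot: [-0.635, 0.772, 0.023, -0.02]
wrist_force: [-4.2, 1.3, -5.1]
grip_width: 11.6
```

Emit:
drive_tool(motion="0.5 0 0 0 -0.003 0; 1 0 0 0 -0.006 0; 1.5 0 0 0 -0.009 -0.002; 2 0 0 0 -0.012 -0.002; 2 0 0 0 -0.012 -0.002; 2 0 0 0 -0.012 -0.002; 2 0 0 0 -0.012 -0.002; 2 0 0 0 -0.012 -0.002")

```text
time: 6.92
position: [579.2, -324.8, 149.0]
tool_rot: [-0.635, 0.772, 0.026, -0.024]
wrist_force: [-7.3, -0.3, -4.4]
grip_width: 11.8
```

```bash
python3 - <<'E'
from h import *
import cv2
p,r=cur();x=r.as_matrix()[:,0];print(p,r.as_matrix(),robot.observe()["wrist_force"],"yaw",np.arctan2(x[1],x[0]),"est left",.626-(np.arctan2(x[1],x[0])+.555))
im=cv2.convertScaleAbs(cv2.resize(vision.capture("wrist"),None,fx=1.2,fy=1.2),alpha=1.8)
cv2.imwrite("pics/w2.png",im)
E
```

```text
[ 579.229 -324.823  148.97 ] [[ 0.997  0.009 -0.071]
 [ 0.071 -0.193  0.979]
 [-0.005 -0.981 -0.193]] [-7.328 -0.3   -4.377] yaw 0.07129895704281292 est left -0.0002989570428130195
```

View pics/w2.png

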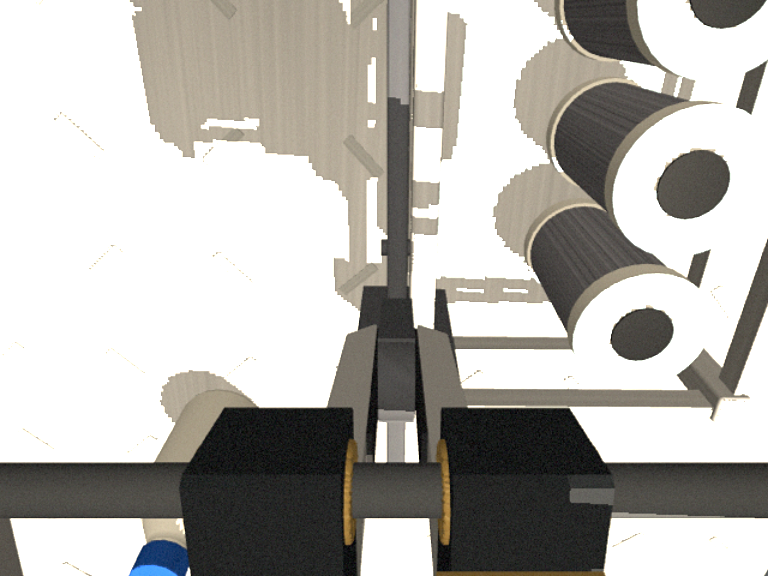

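The gate is at its stop: a 2 mm command gave no motion and about 7 N, and the estimated angle is about 0. I'll back off to about 0.015 and lower the bar along its arc.

```bash
python3 - <<'E'
from h import *
p,r=cur();x=r.as_matrix()[:,0]*[1,1,0];x/=np.linalg.norm(x);y=np.cross([0,0,1],x)
hinge=np.array([581.9,-163,0]);th=np.arcsin(-r.as_matrix()[2,2]);print(th)
# pivot: from tcp, lifted offset (h,y)
h=25.5*np.cos(th)+150*np.sin(th);d=150*np.cos(th)-25.5*np.sin(th)
piv=p+d*y-[0,0,h];print("pivot z",piv[2])
q=R.from_rotvec([0,0,-.015])
for a in [0,.05,.1,.14,.17,.19]:
    t=R.from_rotvec(x*a) # try sign: lower
    P=t.apply(p-piv)+piv
    rel(q.apply(P-hinge)+hinge,q*t*r,f"{a} {P}")
E
```

```text
0.19388203362831305
pivot z 95.04741027244273
0 [ 579.211 -324.831  148.97 ] [-2.417 -0.033  0.229] [0.    0.015 0.003]
0.05 [ 579.391 -327.341  141.792] [-2.421  7.495 -0.858] [0.05  0.015 0.002]
0.1 [ 579.544 -329.491  134.497] [-2.419 15.069 -1.567] [0.1   0.014 0.002]
0.14 [ 579.648 -330.947  128.589] [-2.413 21.148 -1.861] [0.14  0.014 0.002]
0.17 [ 579.715 -331.884  124.122] [-2.406 25.712 -1.922] [0.17  0.014 0.001]
0.19 [ 579.754 -332.435  121.13 ] [-2.4   28.754 -1.887] [0.19  0.014 0.001]
```

Emit:
drive_tool(motion="-2.4 0 0.2 0 0.015 0.003; -2.4 4 -0.4 0.026 0.015 0.003; -2.4 8 -0.9 0.053 0.015 0.002; -2.4 12 -1.3 0.08 0.015 0.002; -2.4 15 -1.6 0.1 0.014 0.002; -2.4 21 -1.9 0.14 0.014 0.002; -2.4 25.7 -1.9 0.17 0.014 0.001; -2.4 25.7 -1.9 0.17 0.014 0.001")

```text
time: 7.63
position: [577.6, -332.1, 123.3]
tool_rot: [-0.7, 0.714, 0.019, -0.02]
wrist_force: [0.0, 3.1, -1.4]
grip_width: 12.1
```

Emit:
drive_tool(motion="0 0 0 0 0 0; 0 0 0 0 0 0; 0 0 0 0 0 0; 0 0 0 0 0 0; 0 0 0 0 0 0; 0 0 0 0 0 0; 0 0 0 0 0 0; 0 0 0 0 0 0", claw=0.25)

```text
time: 8.3
position: [577.6, -332.0, 123.5]
tool_rot: [-0.7, 0.714, 0.019, -0.02]
wrist_force: [0.5, 0.1, -0.3]
grip_width: 34.9
```

Emit:
drive_tool(motion="0 -10 0 0 0 0; 0 -25 0 0 0 0; 0 -45 0 0 0 0; 0 -70 0 0 0 0; 0 -100 0 0 0 0; 0 -130 0 0 0 0; 0 -150 0 0 0 0; 0 -150 0 0 0 0")

```text
time: 8.97
position: [580.5, -330.7, 281.4]
tool_rot: [-0.697, 0.717, 0.022, -0.017]
wrist_force: [0.6, -0.4, 0.7]
grip_width: 35.5
```

Emit:
drive_tool(motion="-10 0 0 0 0 0; -25 0 0 0 0 0; -50 0 0 0 0 0; -80 0 0 0 0 0; -110 0 0 0 0 0; -140 0 0 0 0 0; -150 0 0 0 0 0; -150 0 0 0 0 0")

```text
time: 9.63
position: [428.1, -338.6, 279.1]
tool_rot: [-0.697, 0.716, 0.021, -0.017]
wrist_force: [-0.0, 0.3, -0.7]
grip_width: 35.4
```

```bash
python3 - <<'E'
from h import *
import cv2
print(robot.observe()["wrist_force"])
s=vision.capture("scene");t=vision.capture("top");t0=cv2.imread("pics/top0.png")
f=lambda i,k:cv2.convertScaleAbs(cv2.resize(i,None,fx=k,fy=k,interpolation=2),alpha=2)
cv2.imwrite("pics/end.png",np.vstack([f(s[170:270,60:260],3),f(t[90:190,400:600]*0+t[130:230,400:600],3)]))
m=lambda i:cv2.moments(cv2.inRange(cv2.cvtColor(i[240:400,300:420],cv2.COLOR_BGR2HSV),(100,120,40),(130,255,255)))
for i in (t0,t):
    M=m(i);print("wrench",M["m10"]/M["m00"],M["m01"]/M["m00"],M["m00"]/255)
E
```

```text
[-0.022  0.252 -0.685]
wrench 55.75284974093264 78.89378238341969 1930.0
wrench 55.71628630705394 78.89834024896265 1928.0
```

View pics/end.png

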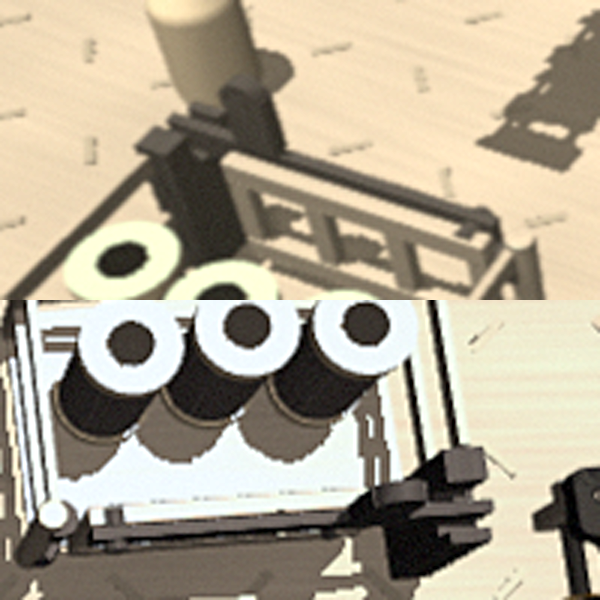

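The final view shows the bar level along the gate top, sitting between the catch's tall block and its lip. I'll check the heights before handing in.

```bash
python3 - <<'E'
from h import *
print("tab top",tri((533.3,194),(141.7,197.7)))
print("bar tip",tri((562.7,199),(118.3,210.7)))
print("bar hinge end",tri((400+97/3,130+230/3),(60+490/3,170+215/3)))
E
```

```text
tab top (array([ 575.762, -332.245,  150.827]), np.float64(2.136478061460022))
bar tip (array([ 579.742, -403.241,   95.583]), np.float64(4.131576131423979))
bar hinge end (array([ 568.399, -171.928,  105.108]), np.float64(1.3734145080767095))
```

```bash
python3 -c "
from workcell import finish_job; print(finish_job())"
```

```text
the job is handed in; nothing more can be done
None
```

The gate is shut and latched, and I handed the job in at about 10 s on the robot's clock. I gripped the tab (12 mm measured) and raised the bar about 0.2 rad. I then swung the gate about 0.63 rad to its stop, where the force was about 7 N. After backing off about 0.015 rad I lowered the bar to about 0.02 rad, opened the fingers so it fell the rest of the way, and moved clear.

**Last checks:**
- **Bar:** the final pictures show it level between the lip and the catch's tall block. The tab top measures 151 mm high, against 152 mm at the start with the bar down. The bar tip measures 96 mm, against 100 mm at the start. These heights read 4–9 mm below the stated 157 and 105 mm both before and after, so I put that down to triangulation error.
- **Wrench:** its position in the top picture changed by less than 0.1 pixel.
- **Robot:** the wrist force was under 1 N with the gripper clear of everything.

I did not tug on the gate to test that the latch holds. No check failed.

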